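# Clear the gluing jig and hold its sprung arm open

## Task

The next panel is to be slid into the gluing jig. Clear its board first: put the two round jar caps into the round dish and the oblong plastic block into the rectangular tray. Then swing the jig's sprung arm round by its upright peg until it meets its stop post, and finish while still holding it there against the spring, without having disturbed the jar, the upturned bowl or the pin vise.

Things in the scene. Friction and masses are not known exactly. Their poses are not given: they have to be found in the camera images.
- jig: Plywood jig board, 260 (x) x 300 (y) x 12 mm, fixed; place and yaw vary. Origin at the centre of its underside, on the table; x along the 260 mm side, away from the robot at yaw 0; z up. In its frame the arm's upright pivot axis is at (90, 100) mm, and a rest block, 60 mm long, top 34 mm over the table, at (106, 20).
- swing_arm (a joint): Angle of the sprung arm. 0 = at rest, arm along the jig's -y; grows as it swings towards the jig's -x (clockwise from above) to 1.1 rad, at the stop. Let go, the spring drives it back to 0: 1.4 N at the peg at rest, 4.5 N at the stop. Peg centre in the jig's frame at angle q: (90 - 150 sin q, 100 - 150 cos q) mm.
- jig_pivot (a point): Point on the arm's pivot axis, 26 mm over the table. The round pivot body there is 40 mm across, its top 40 mm over the table, its spindle's 62 mm.
- stop_post (a point): Top centre of the fixed steel stop post, 12 mm thick, top 42 mm over the table, that ends the arm's swing; at (-5.5, 67) mm in the jig's frame.
- peg_top (a point): Top centre of the upright round steel peg at the free end of the arm, 65 mm over the table. The peg is 14 mm thick and stands 39 mm above the flat aluminium arm (16 mm wide, its top 26 mm over the table), 150 mm from the pivot axis. It turns with the arm; the arm ends 13 mm beyond the peg.
- cap_a_center (a point): Centre of a round black screw cap of a paint jar, 35 mm across, 16 mm high, about 20 g, lying flat on the jig board (so 20 mm over the table). Loose.
- cap_b_center (a point): Centre of the second cap, the same as the first. Loose.
- block_center (a point): Centre of a white oblong plastic block, 60 (x) x 28 (y) x 20 (z) mm, about 45 g, lying flat on the jig board (so 22 mm over the table). Loose.
- dish: Round white ceramic dish, fixed, 140 mm across the rim, 35 mm high, wall 4 mm, floor 5 mm thick, steep sides; origin at the centre of its underside on the table. It stands to the left or right of the jig.
- tray: Rectangular open steel tray, fixed, 150 (x) x 110 (y) x 35 mm high, wall and floor 4 mm; origin at the centre of its underside on the table. It stands on the other side of the jig.
- jar: Bystander: paint jar, 44 mm across, 70 mm high; origin at its foot.
- bowl: Bystander: small white bowl standing upside down, 124 mm across, 45 mm high, with a pinned figure on top reaching 117 mm; origin at the centre of its foot on the table.
- pin_vise: Bystander: pin vise (hand drill), steel rod 11 mm thick, 140 mm long, lying on the table beyond the jig; origin at its middle, underneath; x along it.

How it is judged:
By the outcome, as a careful person would: the job done as asked, in the order asked, and still so for the second after the job is handed in, while the arm keeps its last pose, push and grip.
It also fails if it takes over 72 s, if anything falls off the work surface, if the arm or the gripper's body presses on something with over 40 N, if the wrist force passes 120 N, or if a joint passes its speed limit or range.

## Robot

A 6-joint arm with a two-finger parallel gripper is mounted at the origin on the work surface. World frame = base frame: x ahead of the robot, y to its left, z up, the work surface at z = 0. Lengths are in m, angles in rad, forces in N, time in s.
With the tool pointing down it reaches from about 0.375 to 0.9 m from the base axis. Payload 3.1 kg.
Tool frame: the origin (TCP) lies on the centre line of the jaws, within the pads' length; the fingertips stand 19 mm ahead of it and the grasp point (between the pads) is the TCP; z points along the fingers, y is the line along which they close (so a half turn about z gives the same grasp; the last joint's range is limited). The gripper opens to 85 mm and grips with 20 to 120 N. Pads are 22 mm wide; open, the fingers measure 114 mm over their backs; the gripper's body (76 mm by 85 mm) begins 54 mm behind the grasp point. The pads swing forward as they close: fully open they stand 13 mm farther back than shut.
Start: joints at [1.052, 0.527, 1.433, -0, 1.181, -0.178], TCP at [0.209, 0.589, 0.25] pointing down, gripper open.
Joint ranges: [-3.08, 3.08], [-0.75, 2.2], [0.22, 2.44], [-1.43, 4.57], [0, 2.65], [-2.85, 2.85]. Speed limits (rad/s): [2.79, 2.79, 3.14, 3.14, 3.14, 3.14].

## Interface

Orientations are given as a unit quaternion [x, y, z, w].
In Python, from station import manip gives the robot as it stands.
- The arm moves only by the tool servo_tool, never from a script. Its argument "rows" is a list that holds one entry, the list of rows, each a list of 7 numbers: the turn, a rotation vector about the tool's x, y, z in degrees, then the shift along the tool's x, y, z in m, then the gripper command: -1 is shut, 1 is fully open, values between are in proportion. In form: [[[wx, wy, wz, tx, ty, tz, jaw], ...]]. A call has 1 to 8 rows; each row shifts and turns the commanded pose from where the row before left it, along the tool's axes as they then stand; what a row does not reach is not made up. A row lasts 1/12 s, in which the tool goes at most 41.7 mm and 7.16 degrees, less where a joint would pass 70% of its speed; a pose out of reach is approached as far as the arm can. A call is refused whole if a number of a shift passes 0.0417 or a number of a turn 7.16, either way. A call with a gripper value outside its range is refused whole. The fingers move at their own pace and stop on an object; "squeeze" is the grip in N (left out, the last holds). Time passes only in rows, so rows that do not move let the fingers close. It gives the time, the measured TCP pose, the force, the opening and the grip force at its end, in the units of the state.
- manip.sense(): the state, without advancing time (a new reading comes with each control period).
- manip.snapshot(name): name is "side" or "top"; returns the picture (384x512x3 uint8, blue, green, red); there is no depth.
- manip.camera_info(name): a dict with "K" (3x3 intrinsics, pixels), "camera_from_world" (4x4, takes a point from world to camera coordinates). Camera axes: x right, y down, z forward; pixel columns grow to the right and rows downward; lengths in m; the calibration is good to about 2 mm. A picture is of the moment at which its call begins. camera_info takes no time and is no camera call.
- manip.sign_off(): hands the job in; it is judged then, once.
The state is a dict: "t": time; "q": joint angles; "qd": joint speeds; "tau": joint torques, N m; "tcp_pos": TCP position; "tool_rot": TCP orientation; "force": force on the tool from outside, world axes, zero at the start; "ft_torque": the same for the moment, N m; "finger_gap": opening from 0.0 (shut) to 1.0 (fully open); "gripper_force": force on a finger pad.
Only numpy, scipy, OpenCV 4.12 (cv2) and the standard library are available. Lean on these libraries where they do the work, as an engineer would, in place of code of your own. Each camera call takes 0.05 s, during which the arm holds its last target. There are 200 camera calls.

## Working session

There is one attempt and no reset: what is moved stays moved. The work goes in short steps, Python scripts to look and compute and a tool call to move; the robot and the scene stay as the last step left them, time stands still between calls to the robot, and variables do not carry over. Pictures are saved under pics/ and viewed, at most 10 in all, crops included, and the job is handed in when it is done.

Besides the shell and the picture viewer there is one more tool, called after "Request:" as name([rows], argument=value, ...), one row to a line, values as JSON. servo_tool: Moves the arm, as the interface text tells. Its arguments: {"type":"object","properties":{"rows":{"type":"array","items":{"type":"array","items":{"type":"array","items":{"type":"number"}}}},"squeeze":{"type":"number"}},"required":["rows"]}

```bash
mkdir -p pics; ls; python3 - <<'E'
from station import manip
import cv2
for n in("top","side"):
    cv2.imwrite(f"pics/{n}0.png",manip.snapshot(n)); c=manip.camera_info(n); print(n,c)
s=manip.sense();print(s)
E
```

```text
pics
top {'K': array([[440.06175275,   0.        , 253.32711097],
       [  0.        , 440.06175275, 190.69517224],
       [  0.        ,   0.        ,   1.        ]]), 'camera_from_world': array([[ 0.03033596, -0.99952405, -0.00560303,  0.00143309],
       [-0.99642669, -0.02979894, -0.07903079,  0.5981535 ],
       [ 0.07882621,  0.00798048, -0.99685643,  1.24559555],
       [ 0.        ,  0.        ,  0.        ,  1.        ]])}
side {'K': array([[450.27180597,   0.        , 252.74319606],
       [  0.        , 450.27180597, 188.40268588],
       [  0.        ,   0.        ,   1.        ]]), 'camera_from_world': array([[-0.9774644 , -0.20995846,  0.02192686,  0.593872  ],
       [-0.15986097,  0.66836875, -0.72644868,  0.14383729],
       [ 0.13786882, -0.71358298, -0.68687082,  1.01901793],
       [ 0.        ,  0.        ,  0.        ,  1.        ]])}
{'t': 0.1, 'q': array([ 1.05148799e+00,  5.28378313e-01,  1.43374942e+00, -2.45273073e-05,
        1.18139529e+00, -1.78516257e-01]), 'qd': array([ 0.00056489, -0.00203918, -0.00200193,  0.00089433, -0.00136333,
        0.00065188]), 'tau': array([ 3.46662828e-04, -4.43312180e+01, -1.78587556e+01, -2.03804079e-04,
        3.81136357e-03,  1.78115562e-05]), 'tcp_pos': array([0.20858485, 0.58853752, 0.24943616]), 'tool_rot': array([ 1.69567989e-01,  9.85518019e-01, -9.10908043e-04, -3.19316794e-04]), 'force': array([ 0.737163  , -0.62084173,  0.33255893]), 'ft_torque': array([ 0.01568327, -0.01580072,  0.02375697]), 'gripper_force': 0.0, 'finger_gap': 0.9969031528998833}
```

View pics/top0.png

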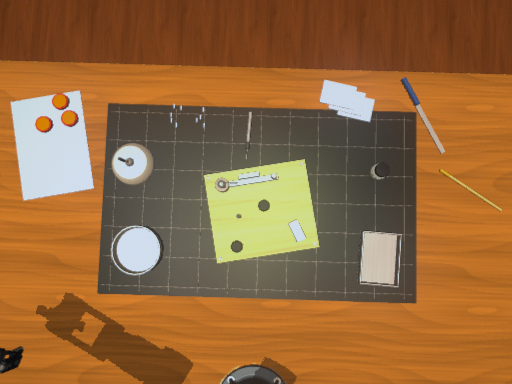

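View pics/side0.png

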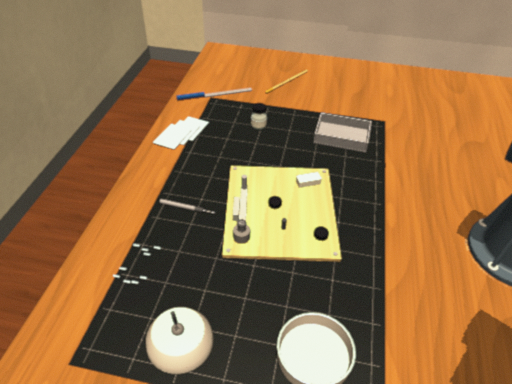

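Top view: jig corners are near (205,175), (304,160), (318,246) and (218,262). Caps are at (264,206) and (237,246), block (297,230), peg (275,177), pivot (222,185), stop post (239,216), dish (137,250), tray (380,258). The side view agrees; the bowl is far left and the jar far right.

```bash
cat >h.py <<'E'
import numpy as np, cv2
from station import manip
def ray(n,uv,z):
    c=manip.camera_info(n);T=c["camera_from_world"];R,t=T[:3,:3],T[:3,3]
    o=-R.T@t;d=R.T@np.linalg.inv(c["K"])@np.array([uv[0],uv[1],1.]);return (o+d*(z-o[2])/d[2])[:2]
def proj(n,p):
    c=manip.camera_info(n);T=c["camera_from_world"];q=c["K"]@(T[:3,:3]@np.array(p)+T[:3,3]);return q[:2]/q[2]
def blobs(mask,off,lo,hi):
    k,l,s,c=cv2.connectedComponentsWithStats(mask.astype(np.uint8));out=[]
    for i in range(1,k):
        if lo<s[i,4]<hi: 
            p=np.argwhere(l==i)[:,::-1].astype(np.float32)+np.float32(off); out.append((c[i]+off,s[i,4],cv2.minAreaRect(p)))
    return out
E
python3 - <<'E'
from h import *
np.set_printoptions(precision=4,suppress=True)
im=cv2.imread("pics/top0.png")
x0,y0,x1,y1=195,150,330,275
b,g,r=[im[y0:y1,x0:x1,i].astype(int) for i in range(3)]
# jig
m=((g>120)&(r>120)&(b<g-50)).astype(np.uint8)
cs=max(cv2.findContours(m,0,2)[0],key=cv2.contourArea)+np.array([x0,y0])
W=np.float32([ray("top",p[0],.012) for p in cs]); rc=cv2.minAreaRect(W);print("jig",rc)
for c,a,_ in blobs((r<70)&(g<70)&(m==0),(x0,y0),15,400): print("dark",c,a,ray("top",c,.02), ray("top",c,.026))
for c,a,mr in blobs((b>150),(x0,y0),10,400):
    W=np.float32([ray("top",p,.032) for p in cv2.boxPoints(mr)]);print("white",c,a,ray("top",c,.03),cv2.minAreaRect(W))
cv2.imwrite("pics/z.png",cv2.resize(im[150:275,195:330],None,fx=4.5,fy=4.5,interpolation=cv2.INTER_CUBIC))
for n,(x0,y0,x1,y1) in dict(dish=(105,220,168,280),tray=(352,225,408,295)).items():
    s=im[y0:y1,x0:x1].astype(int).max(2)>90
    for c,a,mr in blobs(s,(x0,y0),400,9999):
        print(n,c,a,mr,ray("top",mr[0],.035),cv2.minAreaRect(np.float32([ray("top",p,.035) for p in cv2.boxPoints(mr)])))
E
```

```text
jig ((0.5422003269195557, -0.003870368003845215), (0.25936174392700195, 0.2989700436592102), 10.756905555725098)
white [251.3652 178.1971] 345 [0.6332 0.0261] ((0.636630654335022, 0.022589445114135742), (0.031196407973766327, 0.1412227302789688), 10.502827644348145)
white [207.6364 177.9091] 11 [0.6303 0.152 ] ((0.6298232674598694, 0.1521216481924057), (0.005778558552265167, 0.008676968514919281), 1.7045505046844482)
white [220.7143 183.5   ] 14 [0.6153 0.1137] ((0.6150729656219482, 0.11419054865837097), (0.008702297694981098, 0.008616690523922443), 2.060946226119995)
white [221.8 187.6] 30 [0.6035 0.1102] ((0.6042858958244324, 0.11042329668998718), (0.016338974237442017, 0.0323331244289875), 7.444267272949219)
white [296.9317 230.6585] 205 [ 0.4869 -0.1082] ((0.48692014813423157, -0.10848167538642883), (0.05940694734454155, 0.02680037170648575), 28.068906784057617)
white [314.5    243.2857] 14 [ 0.4527 -0.1589] ((0.45220571756362915, -0.15859942138195038), (0.008454822935163975, 0.008596537634730339), 1.75033700466156)
white [219.6154 258.6154] 13 [0.4013 0.1091] ((0.40178370475769043, 0.10929271578788757), (0.008419877849519253, 0.008547188714146614), 1.7632097005844116)
dish [140.8315 248.7035] 2695 ((136.0, 249.5), (61.99999237060547, 58.99999237060547), 0.0) [0.42   0.3465] ((0.420438289642334, 0.34702032804489136), (0.16596932709217072, 0.17928849160671234), 1.7767696380615234)
tray [379.9129 259.9273] 2216 ((379.5, 259.5), (69.0, 55.0), 90.0) [ 0.4131 -0.3421] ((0.41366684436798096, -0.3425198793411255), (0.19559381902217865, 0.15573039650917053), 0.7244391441345215)
```

View pics/z.png

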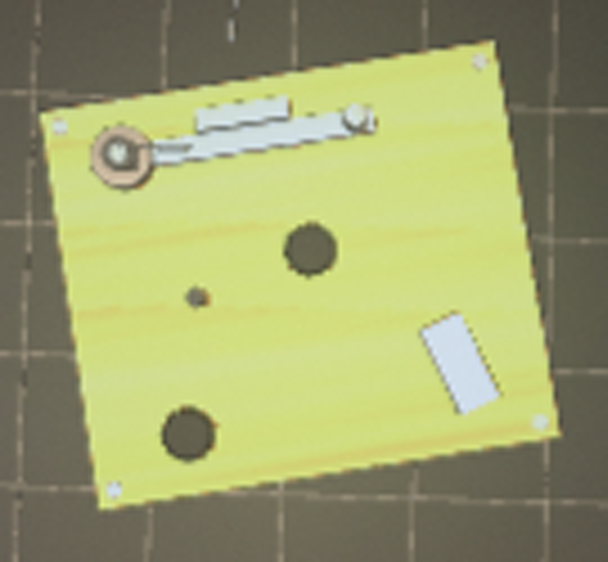

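Crop: cap A at crop (310,249), cap B (188,434), post (198,297). The jig yaw of 10.76° puts the pivot at (.612,.111), which matches the picture. Next I'll refine the caps, dish and tray, and rotate the tool so y is across the block (world −62°).

```bash
python3 - <<'E'
from h import *
np.set_printoptions(precision=4,suppress=True)
im=cv2.imread("pics/top0.png").astype(int)
for n,(u,v) in dict(A=(264,206),B=(237,246),post=(239,216)).items():
    r=11; s=im[v-r:v+r,u-r:u+r]
    for c,a,_ in blobs((s[...,2]<120),(u-r,v-r),8,400): print(n,c,a,ray("top",c,.026 if n!="post" else .03))
# hypotheses: rim circles / rectangles projected, score against edges
g=cv2.GaussianBlur(im.astype(np.uint8),(3,3),0); e=cv2.Canny(g,60,140); d=cv2.distanceTransform(255-e,cv2.DIST_L2,3)
def sc(P): 
    q=np.array([proj("top",p) for p in P]).round().astype(int); return np.minimum(d[q[:,1],q[:,0]],4).mean()
th=np.linspace(0,6.28,60)
def circ(x,y): return [(x+.07*np.cos(t),y+.07*np.sin(t),.035) for t in th]
print("dish",min((sc(circ(x,y)),x,y) for x in np.arange(.40,.44,.003) for y in np.arange(.325,.365,.003)))
k=np.linspace(-1,1,20); R=[(.075*a,.055*b) for a in k for b in(-1,1)]+[(.075*a,.055*b) for b in k for a in(-1,1)]
def rect(x,y,t): c,s=np.cos(t),np.sin(t); return [(x+c*a-s*b,y+s*a+c*b,.035) for a,b in R]
print("tray",min((sc(rect(x,y,t)),x,y,t) for x in np.arange(.40,.44,.004) for y in np.arange(-.36,-.325,.004) for t in np.arange(-.12,.13,.04)))
E
```

```text
A [263.4124 205.2062] 97 [ 0.5567 -0.0108]
B [236.3495 246.165 ] 103 [0.4376 0.063 ]Traceback (most recent call last):
  File "<stdin>", line 13, in <module>
  File "<stdin>", line 13, in <genexpr>
  File "<stdin>", line 10, in sc
  File "h.py", line 7, in proj
    c=manip.camera_info(n);T=c["camera_from_world"];q=c["K"]@(T[:3,:3]@np.array(p)+T[:3,3]);return q[:2]/q[2]
ValueError: time passes only in moves, steps and waits
```

Request:
servo_tool([
  [[0,0,7,0,0,0,0.3],[0,0,7,0,0,0,0.3],[0,0,7,0,0,0,0.3],[0,0,7,0,0,0,0.3],[0,0,7,0,0,0,0.3],[0,0,7,0,0,0,0.3],[0,0,7,0,0,0,0.3],[0,0,7,0,0,0,0.3]],
], squeeze=30)

```text
t: 0.77
tcp_pos: [0.2087, 0.5887, 0.2497]
tool_rot: [0.615, 0.789, -0.001, 0.0]
force: [-0.0, -0.7, -0.4]
finger_gap: 0.651
gripper_force: 0.0
```

Request:
servo_tool([
  [[0,0,7,0,0,0,0.3],[0,0,7,0,0,0,0.3],[0,0,7,0,0,0,0.3],[0,0,7,0,0,0,0.3],[0,0,7,0,0,0,0.3],[0,0,7,0,0,0,0.3],[0,0,7,0,0,0,0.3],[0,0,7,0,0,0,0.3]],
])

```text
t: 1.43
tcp_pos: [0.2086, 0.5887, 0.2497]
tool_rot: [0.913, 0.408, -0.001, 0.0]
force: [-0.7, 0.1, -0.2]
finger_gap: 0.652
gripper_force: 0.0
```

Request:
servo_tool([
  [[0,0,7,0,0,0,0.3],[0,0,7,0,0,0,0.3],[0,0,6.5,0,0,0,0.3],[0,0,0,0,0,0,0.3]],
])

```text
t: 1.77
tcp_pos: [0.2087, 0.5887, 0.2498]
tool_rot: [0.971, 0.241, -0.0, 0.0]
force: [0.2, -0.1, -0.1]
finger_gap: 0.652
gripper_force: 0.0
```

```bash
cat >>h.py <<'E'
def move(goal,z=None):
    s=manip.sense();p=s["tcp_pos"];R=__import__("scipy.spatial.transform",fromlist=["Rotation"]).Rotation.from_quat(s["tool_rot"]).as_matrix()
    print(s["t"],"tcp",p.round(4),"tool shift",(R.T@(np.array(goal)-p)).round(4),"gap",s["finger_gap"])
E
python3 - <<'E'
from h import *
im=cv2.imread("pics/top0.png")
c=manip.camera_info("top");T=c["camera_from_world"];K=c["K"];rv=cv2.Rodrigues(T[:3,:3])[0]
e=cv2.Canny(cv2.GaussianBlur(im,(3,3),0),60,140); d=cv2.distanceTransform(255-e,cv2.DIST_L2,3)
def sc(P):
    q=cv2.projectPoints(np.array(P),rv,T[:3,3],K,None)[0][:,0].round().astype(int); return np.minimum(d[q[:,1],q[:,0]],4).mean()
th=np.linspace(0,6.28,60)
def circ(x,y): return [(x+.07*np.cos(t),y+.07*np.sin(t),.035) for t in th]
print("dish",min((sc(circ(x,y)),x,y) for x in np.arange(.40,.44,.003) for y in np.arange(.325,.365,.003)))
k=np.linspace(-1,1,20); R=[(.075*a,.055*b) for a in k for b in(-1,1)]+[(.075*a,.055*b) for b in k for a in(-1,1)]
def rect(x,y,t): c,s=np.cos(t),np.sin(t); return [(x+c*a-s*b,y+s*a+c*b,.035) for a,b in R]
print("tray",min((sc(rect(x,y,t)),x,y,t) for x in np.arange(.40,.44,.004) for y in np.arange(-.36,-.325,.004) for t in np.arange(-.12,.13,.04)))
E
```

```text
dish (np.float32(0.11141667), np.float64(0.41800000000000004), np.float64(0.34900000000000003))
tray (np.float32(0.3207325), np.float64(0.41600000000000004), np.float64(-0.344), np.float64(-0.03999999999999998))
```

Request:
servo_tool([
  [[0,0,0,-0.0031,0.0408,0.008,0.3],[0,0,0,-0.0031,0.0408,0.008,0.3],[0,0,0,-0.0031,0.0408,0.008,0.3],[0,0,0,-0.0031,0.0408,0.008,0.3],[0,0,0,-0.0031,0.0408,0.008,0.3],[0,0,0,-0.0031,0.0408,0.008,0.3],[0,0,0,-0.0031,0.0408,0.008,0.3]],
])

```text
t: 2.35
tcp_pos: [0.3238, 0.3251, 0.1941]
tool_rot: [0.97, 0.244, 0.0, -0.0]
force: [1.4, 0.2, 0.3]
finger_gap: 0.649
gripper_force: 0.0
```

Request:
servo_tool([
  [[0,0,0,-0.0031,0.0408,0.008,0.3],[0,0,0,-0.0031,0.0408,0.008,0.3],[0,0,0,-0.0031,0.0408,0.008,0.3],[0,0,0,-0.0031,0.0408,0.008,0.3],[0,0,0,-0.0031,0.0408,0.008,0.3],[0,0,0,-0.0031,0.0408,0.008,0.3],[0,0,0,-0.0031,0.0408,0.008,0.3],[0,0,0,0,0,0,0.3]],
])

```text
t: 3.02
tcp_pos: [0.4432, 0.0584, 0.1376]
tool_rot: [0.971, 0.239, 0.002, 0.002]
force: [0.0, -0.1, -0.2]
finger_gap: 0.649
gripper_force: 0.0
```

```bash
python3 -c "
from h import *
move((.4376,.063,.031))"
```

```text
3.0167 tcp [0.4432 0.0584 0.1376] tool shift [-0.0032 -0.0071  0.1065] gap 0.6487705552689106
```

Request:
servo_tool([
  [[0,0,0,0,0,0.035,0.3],[0,0,0,0,0,0.035,0.3],[0,0,0,0,0,0.026,0.3],[0,0,0,0,0,0.01,0.3],[0,0,0,0,0,0,0.3],[0,0,0,0,0,0,0.3]],
])

```text
t: 3.52
tcp_pos: [0.4379, 0.0649, 0.032]
tool_rot: [0.97, 0.243, -0.001, -0.0]
force: [-0.2, -0.7, 1.2]
finger_gap: 0.649
gripper_force: 0.0
```

```bash
python3 -c "
from h import *
move((.4376,.063,.031))
im=manip.snapshot('side');u,v=proj('side',(.4376,.063,.02)).astype(int);print(u,v)
cv2.imwrite('pics/b1.png',cv2.resize(im[v-70:v+60,u-85:u+85],None,fx=4,fy=4,interpolation=2))"
```

```text
3.5167 tcp [0.4379 0.0649 0.032 ] tool shift [-0.0012  0.0015  0.001 ] gap 0.6489126422902696
320 233
```

View pics/b1.png

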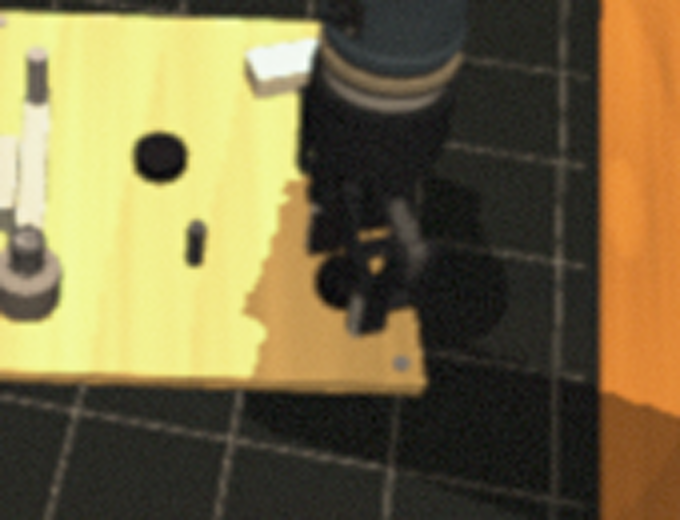

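The side crop shows cap B (335,280) between the fingers at about (365,310) and (315,230). Closing now.

Request:
servo_tool([
  [[0,0,0,0,0,0,-1],[0,0,0,0,0,0,-1],[0,0,0,0,0,0,-1],[0,0,0,0,0,0,-1],[0,0,0,0,0,0,-1],[0,0,0,0,0,0,-1]],
], squeeze=30)

```text
t: 4.07
tcp_pos: [0.439, 0.0647, 0.0336]
tool_rot: [0.97, 0.242, 0.001, 0.0]
force: [0.6, 1.8, 7.0]
finger_gap: 0.373
gripper_force: 29.8
```

Request:
servo_tool([
  [[0,0,0,0,0,-0.02,-1],[0,0,0,0,0,-0.035,-1],[0,0,0,0,0,-0.035,-1],[0,0,0,0,0,0,-1],[0,0,0,0,0,0,-1]],
])

```text
t: 4.48
tcp_pos: [0.4397, 0.0645, 0.1246]
tool_rot: [0.97, 0.242, 0.003, 0.001]
force: [-0.1, 0.1, 0.2]
finger_gap: 0.363
gripper_force: 30.1
```

```bash
python3 -c "
from h import *
move((.393,.336,.12))"
```

```text
4.4833 tcp [0.4397 0.0645 0.1246] tool shift [ 0.0862 -0.2617  0.0041] gap 0.36264602492757936
```

Request:
servo_tool([
  [[0,0,0,0.0123,-0.0374,0,-1],[0,0,0,0.0123,-0.0374,0,-1],[0,0,0,0.0123,-0.0374,0,-1],[0,0,0,0.0123,-0.0374,0,-1],[0,0,0,0.0123,-0.0374,0,-1],[0,0,0,0.0123,-0.0374,0,-1],[0,0,0,0.0123,-0.0374,0,-1],[0,0,0,0,0,0,-1]],
])

```text
t: 5.15
tcp_pos: [0.3902, 0.342, 0.1214]
tool_rot: [0.97, 0.245, 0.001, -0.001]
force: [1.5, 0.5, -0.6]
finger_gap: 0.367
gripper_force: 30.1
```

Request:
servo_tool([
  [[0,0,0,0,0,0.03,-1],[0,0,0,0,0,0.035,-1],[0,0,0,0,0,0.025,-1],[0,0,0,0,0,0,-1],[0,0,0,0,0,0,-1]],
])

```text
t: 5.57
tcp_pos: [0.39, 0.3349, 0.0306]
tool_rot: [0.97, 0.242, -0.003, 0.001]
force: [0.2, -1.0, -0.2]
finger_gap: 0.367
gripper_force: 32.5
```

```bash
python3 -c "
from h import *
move((.393,.336,.031))"
```

```text
5.5667 tcp [0.39   0.3349 0.0306] tool shift [ 0.0031  0.0005 -0.0005] gap 0.3670831543639846
```

Release, lift, then move to cap A at height.

Request:
servo_tool([
  [[0,0,0,0,0,0,0.1],[0,0,0,0,0,0,0.1],[0,0,0,0,0,0,0.1],[0,0,0,0,0,-0.02,0.1],[0,0,0,0,0,-0.035,0.1],[0,0,0,0,0,-0.035,0.1],[0,0,0,0,0,0,0.1],[0,0,0,0,0,0,0.3]],
])

```text
t: 6.23
tcp_pos: [0.3932, 0.337, 0.1256]
tool_rot: [0.97, 0.242, 0.004, -0.001]
force: [-0.5, -0.6, -0.0]
finger_gap: 0.647
gripper_force: 0.0
```

```bash
python3 -c "
from h import *
move((.5567,-.0108,.12))"
```

```text
6.2333 tcp [0.3932 0.337  0.1256] tool shift [-0.0188  0.3839  0.0055] gap 0.6470972400667951
```

Request:
servo_tool([
  [[0,0,0,-0.0019,0.0384,0,0.3],[0,0,0,-0.0019,0.0384,0,0.3],[0,0,0,-0.0019,0.0384,0,0.3],[0,0,0,-0.0019,0.0384,0,0.3],[0,0,0,-0.0019,0.0384,0,0.3]],
])

```text
t: 6.65
tcp_pos: [0.4729, 0.1605, 0.1219]
tool_rot: [0.97, 0.242, -0.001, -0.0]
force: [-0.1, 0.2, 0.3]
finger_gap: 0.649
gripper_force: 0.0
```

Request:
servo_tool([
  [[0,0,0,-0.0019,0.0384,0,0.3],[0,0,0,-0.0019,0.0384,0,0.3],[0,0,0,-0.0019,0.0384,0,0.3],[0,0,0,-0.0019,0.0384,0,0.3],[0,0,0,-0.0019,0.0384,0,0.3],[0,0,0,0,0,0,0.3],[0,0,0,0,0,0,0.3]],
])

```text
t: 7.23
tcp_pos: [0.5554, -0.0142, 0.1217]
tool_rot: [0.971, 0.24, -0.0, -0.0]
force: [0.0, 0.3, -0.0]
finger_gap: 0.648
gripper_force: 0.0
```

```bash
python3 -c "
from h import *
move((.5567,-.0108,.034))"
```

```text
7.2333 tcp [ 0.5554 -0.0142  0.1217] tool shift [ 0.0028 -0.0023  0.0877] gap 0.6479727690475211
```

Request:
servo_tool([
  [[0,0,0,0.001,-0.001,0.03,0.3],[0,0,0,0.001,0,0.03,0.3],[0,0,0,0,0,0.027,0.3],[0,0,0,0,0,0,0.3],[0,0,0,0,0,0,0.3]],
])

```text
t: 7.65
tcp_pos: [0.5538, -0.0085, 0.034]
tool_rot: [0.97, 0.242, -0.003, -0.001]
force: [0.0, 0.3, 0.4]
finger_gap: 0.654
gripper_force: 0.0
```

Request:
servo_tool([
  [[0,0,0,0,0,0,-1],[0,0,0,0,0,0,-1],[0,0,0,0,0,0,-1],[0,0,0,0,0,0,-1],[0,0,0,0,0,0,-1],[0,0,0,0,0,0,-1]],
])

```text
t: 8.15
tcp_pos: [0.5571, -0.0099, 0.0372]
tool_rot: [0.97, 0.242, 0.001, 0.0]
force: [-0.4, 1.8, 6.7]
finger_gap: 0.363
gripper_force: 30.3
```

Request:
servo_tool([
  [[0,0,0,0,0,-0.02,-1],[0,0,0,0,0,-0.035,-1],[0,0,0,0,0,-0.035,-1],[0,0,0,0,0,0,-1],[0,0,0,0,0,0,-1]],
])

```text
t: 8.57
tcp_pos: [0.5579, -0.0105, 0.1282]
tool_rot: [0.97, 0.242, 0.003, 0.002]
force: [-0.6, -0.3, -0.7]
finger_gap: 0.362
gripper_force: 29.9
```

```bash
python3 -c "
from h import *
move((.443,.362,.12))"
```

```text
8.5667 tcp [ 0.5579 -0.0105  0.1282] tool shift [ 0.0732 -0.3829  0.0069] gap 0.36169699721958065
```

Request:
servo_tool([
  [[0,0,0,0.0073,-0.0383,0,-1],[0,0,0,0.0073,-0.0383,0,-1],[0,0,0,0.0073,-0.0383,0,-1],[0,0,0,0.0073,-0.0383,0,-1],[0,0,0,0.0073,-0.0383,0,-1]],
])

```text
t: 8.98
tcp_pos: [0.4969, 0.1773, 0.1243]
tool_rot: [0.97, 0.241, -0.001, -0.0]
force: [1.2, -0.1, -0.1]
finger_gap: 0.362
gripper_force: 29.9
```

Request:
servo_tool([
  [[0,0,0,0.0073,-0.0383,0,-1],[0,0,0,0.0073,-0.0383,0,-1],[0,0,0,0.0073,-0.0383,0,-1],[0,0,0,0.0073,-0.0383,0,-1],[0,0,0,0.0073,-0.0383,0,-1],[0,0,0,0,0,0,-1],[0,0,0,0,0,0,-1]],
])

```text
t: 9.57
tcp_pos: [0.4392, 0.3639, 0.1242]
tool_rot: [0.97, 0.244, -0.001, 0.0]
force: [0.5, -0.4, -0.2]
finger_gap: 0.364
gripper_force: 30.0
```

```bash
python3 -c "
from h import *
move((.443,.362,.035))"
```

```text
9.5667 tcp [0.4392 0.3639 0.1242] tool shift [0.0027 0.0034 0.0892] gap 0.363870342211259
```

Request:
servo_tool([
  [[0,0,0,0,0,0.03,-1],[0,0,0,0,0,0.035,-1],[0,0,0,0,0,0.024,-1],[0,0,0,0,0,0,-1],[0,0,0,0,0,0,-1]],
])

```text
t: 9.98
tcp_pos: [0.4403, 0.3604, 0.0349]
tool_rot: [0.971, 0.241, -0.002, 0.001]
force: [-0.0, 0.6, 0.4]
finger_gap: 0.365
gripper_force: 31.6
```

Request:
servo_tool([
  [[0,0,0,0,0,0,0.1],[0,0,0,0,0,0,0.1],[0,0,0,0,0,0,0.1],[0,0,0,0,0,-0.02,0.1],[0,0,0,0,0,-0.035,0.1],[0,0,0,0,0,-0.035,0.1],[0,0,0,0,0,0,0.1],[0,0,0,0,0,0,0.3]],
])

```text
t: 10.65
tcp_pos: [0.4428, 0.3634, 0.13]
tool_rot: [0.97, 0.242, 0.004, -0.001]
force: [0.8, 0.0, -1.1]
finger_gap: 0.646
gripper_force: 0.0
```

```bash
python3 -c "
from h import *
move((.4869,-.1082,.12))"
```

```text
10.65 tcp [0.4428 0.3634 0.13  ] tool shift [-0.1824  0.4372  0.0086] gap 0.64582207513107
```

Request:
servo_tool([
  [[0,0,0,-0.0152,0.0364,0,0.3],[0,0,0,-0.0152,0.0364,0,0.3],[0,0,0,-0.0152,0.0364,0,0.3],[0,0,0,-0.0152,0.0364,0,0.3],[0,0,0,-0.0152,0.0364,0,0.3],[0,0,0,-0.0152,0.0364,0,0.3]],
])

```text
t: 11.15
tcp_pos: [0.4619, 0.1251, 0.1259]
tool_rot: [0.97, 0.242, -0.001, -0.0]
force: [0.2, -1.4, -0.4]
finger_gap: 0.651
gripper_force: 0.0
```

Request:
servo_tool([
  [[0,0,0,-0.0152,0.0364,0,0.3],[0,0,0,-0.0152,0.0364,0,0.3],[0,0,0,-0.0152,0.0364,0,0.3],[0,0,0,-0.0152,0.0364,0,0.3],[0,0,0,-0.0152,0.0364,0,0.3],[0,0,0,-0.0152,0.0364,0,0.3],[0,0,0,0,0,0,0.3],[0,0,0,0,0,0,0.3]],
])

```text
t: 11.82
tcp_pos: [0.4846, -0.111, 0.1258]
tool_rot: [0.971, 0.239, -0.0, -0.0]
force: [-0.4, 0.2, -1.0]
finger_gap: 0.651
gripper_force: 0.0
```

```bash
python3 -c "
from h import *
move((.4869,-.1082,.033))
cv2.imwrite('pics/s2.png',cv2.resize(manip.snapshot('side'),None,fx=1.5,fy=1.5))"
```

```text
11.8167 tcp [ 0.4846 -0.111   0.1258] tool shift [ 0.0033 -0.0014  0.0928] gap 0.6511395122812023
```

View pics/s2.png

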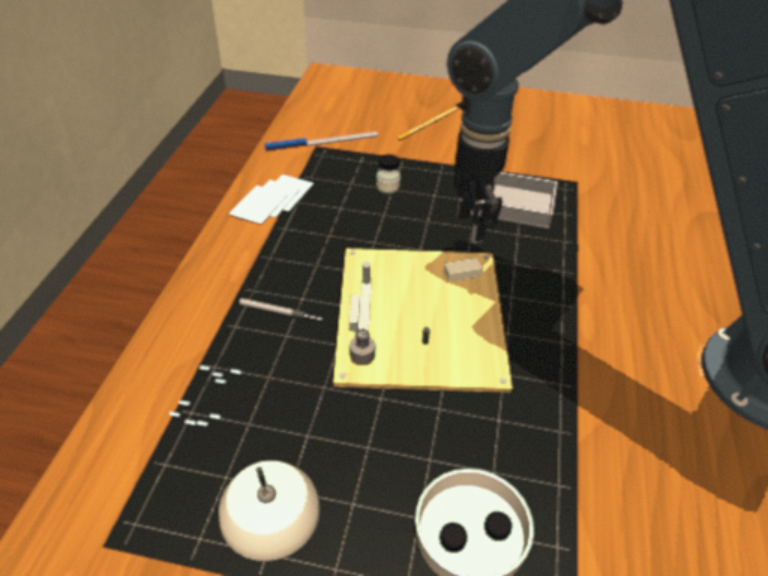

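Both caps lie in the dish, at (455,537) and (497,525). The block is in place at (463,269), so it's next.

Request:
servo_tool([
  [[0,0,0,0.001,0,0.03,0.3],[0,0,0,0.001,0,0.035,0.3],[0,0,0,0,0,0.028,0.3],[0,0,0,0,0,0,0.3],[0,0,0,0,0,0,0.3]],
])

```text
t: 12.28
tcp_pos: [0.4848, -0.1056, 0.0323]
tool_rot: [0.97, 0.243, -0.002, -0.002]
force: [-0.2, 1.4, 0.4]
finger_gap: 0.646
gripper_force: 0.0
```

Request:
servo_tool([
  [[0,0,0,0,0,0,-1],[0,0,0,0,0,0,-1],[0,0,0,0,0,0,-1],[0,0,0,0,0,0,-1],[0,0,0,0,0,0,-1],[0,0,0,0,0,0,-1]],
])

```text
t: 12.78
tcp_pos: [0.4876, -0.108, 0.0353]
tool_rot: [0.97, 0.242, 0.001, 0.001]
force: [1.0, 2.2, 7.6]
finger_gap: 0.321
gripper_force: 31.3
```

Request:
servo_tool([
  [[0,0,0,0,0,-0.02,-1],[0,0,0,0,0,-0.035,-1],[0,0,0,0,0,-0.035,-1],[0,0,0,0,0,0,-1],[0,0,0,0,0,0,-1]],
])

```text
t: 13.2
tcp_pos: [0.488, -0.1087, 0.126]
tool_rot: [0.97, 0.242, 0.002, 0.002]
force: [-0.5, 0.5, -0.7]
finger_gap: 0.315
gripper_force: 30.3
```

```bash
python3 -c "
from h import *
move((.416,-.344,.12))"
```

```text
13.2 tcp [ 0.488  -0.1087  0.126 ] tool shift [-0.1739  0.1741  0.0062] gap 0.31450816207745486
```

Request:
servo_tool([
  [[0,0,0,-0.0249,0.0249,0,-1],[0,0,0,-0.0249,0.0249,0,-1],[0,0,0,-0.0249,0.0249,0,-1],[0,0,0,-0.0249,0.0249,0,-1],[0,0,0,-0.0249,0.0249,0,-1],[0,0,0,-0.0249,0.0249,0,-1],[0,0,0,-0.0249,0.0249,0,-1],[0,0,0,0,0,0,-1]],
])

```text
t: 13.87
tcp_pos: [0.4134, -0.3506, 0.1226]
tool_rot: [0.971, 0.239, 0.0, 0.003]
force: [0.4, -0.7, -0.7]
finger_gap: 0.32
gripper_force: 30.3
```

Request:
servo_tool([
  [[0,0,0,0,0,0.03,-1],[0,0,0,0,0,0.035,-1],[0,0,0,0,0,0.025,-1],[0,0,0,0,0,0,-1],[0,0,0,0,0,0,-1]],
])

```text
t: 14.28
tcp_pos: [0.4134, -0.3422, 0.0318]
tool_rot: [0.97, 0.242, -0.001, -0.002]
force: [0.8, 0.6, 0.8]
finger_gap: 0.321
gripper_force: 30.8
```

```bash
python3 -c "
from h import *
move((.416,-.344,.031))"
```

```text
14.2833 tcp [ 0.4134 -0.3422  0.0318] tool shift [0.0015 0.0028 0.0008] gap 0.3205309436721132
```

Request:
servo_tool([
  [[0,0,0,0,0,0,0.1],[0,0,0,0,0,0,0.1],[0,0,0,0,0,0,0.1],[0,0,0,0,0,-0.03,0.1],[0,0,0,0,0,-0.04,0.1],[0,0,0,0,0,-0.04,0.1],[0,0,0,0,0,0,0.1],[0,0,0,0,0,0,0]],
])

```text
t: 14.95
tcp_pos: [0.4158, -0.3451, 0.1472]
tool_rot: [0.97, 0.242, 0.002, 0.004]
force: [-0.5, -0.1, 0.1]
finger_gap: 0.499
gripper_force: 0.0
```

```bash
python3 -c "
from h import *
move((.640,-.0362,.14))"
```

```text
14.95 tcp [ 0.4158 -0.3451  0.1472] tool shift [ 0.343  -0.1675  0.0063] gap 0.49903042747184256
```

Request:
servo_tool([
  [[0,0,0,0.0343,-0.0168,0,0],[0,0,0,0.0343,-0.0168,0,0],[0,0,0,0.0343,-0.0168,0,0],[0,0,0,0.0343,-0.0168,0,0],[0,0,0,0.0343,-0.0168,0,0]],
])

```text
t: 15.37
tcp_pos: [0.5263, -0.1871, 0.1426]
tool_rot: [0.97, 0.241, -0.001, -0.001]
force: [-0.5, -0.3, -0.3]
finger_gap: 0.5
gripper_force: 0.0
```

Request:
servo_tool([
  [[0,0,0,0.0343,-0.0168,0,0],[0,0,0,0.0343,-0.0168,0,0],[0,0,0,0.0343,-0.0168,0,0],[0,0,0,0.0343,-0.0168,0,0],[0,0,0,0.0343,-0.0168,0,0],[0,0,0,0,0,0,0],[0,0,0,0,0,0,0],[0,0,0,0,0,0,0]],
])

```text
t: 16.03
tcp_pos: [0.6372, -0.0341, 0.1423]
tool_rot: [0.97, 0.242, -0.001, -0.0]
force: [0.4, -0.2, -0.2]
finger_gap: 0.499
gripper_force: 0.0
```

```bash
python3 -c "
from h import *
move((.640,-.0362,.052))
im=manip.snapshot('side');print(proj('side',(.64,-.0362,.065)))
cv2.imwrite('pics/s3.png',cv2.resize(im[80:280,150:400],None,fx=3,fy=3,interpolation=2))"
```

```text
16.0333 tcp [ 0.6372 -0.0341  0.1423] tool shift [0.0017 0.0033 0.0903] gap 0.49851645918924165
[243.361018   176.03851078]
```

View pics/s3.png

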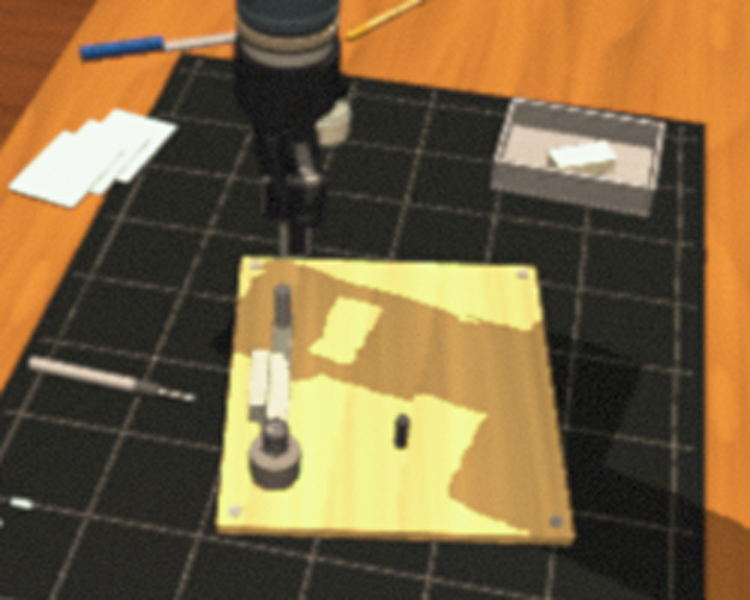

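The block lies in the tray at (583,157) and the board is clear. The peg top at crop (283,290) matches the prediction. Descend, grip the peg, and work out the arc.

Request:
servo_tool([
  [[0,0,0,0.001,0.001,0.03,0],[0,0,0,0,0.001,0.03,0],[0,0,0,0,0,0.02,0],[0,0,0,0,0,0.01,0],[0,0,0,0,0,0,0],[0,0,0,0,0,0,0]],
])

```text
t: 16.58
tcp_pos: [0.6399, -0.0368, 0.0534]
tool_rot: [0.971, 0.241, -0.0, -0.0]
force: [-0.0, -0.1, 0.4]
finger_gap: 0.506
gripper_force: 0.0
```

Request:
servo_tool([
  [[0,0,0,0,0,0,-1],[0,0,0,0,0,0,-1],[0,0,0,0,0,0,-1],[0,0,0,0,0,0,-1],[0,0,0,0,0,0,-1],[0,0,0,0,0,0,-1]],
], squeeze=30)

```text
t: 17.08
tcp_pos: [0.6425, -0.0379, 0.0554]
tool_rot: [0.97, 0.242, 0.002, 0.002]
force: [0.3, -5.8, 0.8]
finger_gap: 0.152
gripper_force: 31.1
```

```bash
python3 -c "
from h import *
move((.640,-.0362,.052))
a=np.radians(10.757);R=np.array([[np.cos(a),-np.sin(a)],[np.sin(a),np.cos(a)]])
q=np.arange(0,1.25,.1);P=(R@np.array([90-150*np.sin(q),100-150*np.cos(q)])/1000).T+[.5422,-.0039]
b=np.radians(27.95);X=np.array([[np.cos(b),np.sin(b)],[np.sin(b),-np.cos(b)]])
print(np.diff(P@X.T,axis=0).round(4)); print(P[11])"
```

```text
17.0833 tcp [ 0.6425 -0.0379  0.0554] tool shift [-0.0014 -0.0027  0.0034] gap 0.15238928058735787
[[-0.0141 -0.0051]
 [-0.0135 -0.0065]
 [-0.0128 -0.0078]
 [-0.0119 -0.0091]
 [-0.011  -0.0102]
 [-0.0099 -0.0113]
 [-0.0087 -0.0122]
 [-0.0075 -0.013 ]
 [-0.0061 -0.0137]
 [-0.0047 -0.0142]
 [-0.0033 -0.0146]
 [-0.0018 -0.0149]]
[0.49332122 0.01934614]
```

Request:
servo_tool([
  [[0,0,0,-0.0141,-0.0051,0,-1],[0,0,0,-0.0135,-0.0065,0,-1],[0,0,0,-0.0128,-0.0078,0,-1],[0,0,0,-0.0119,-0.0091,0,-1],[0,0,0,0,0,0,-1]],
])

```text
t: 17.5
tcp_pos: [0.5806, -0.0383, 0.0553]
tool_rot: [0.97, 0.242, 0.001, 0.003]
force: [0.3, -11.6, -1.4]
finger_gap: 0.15
gripper_force: 31.2
```

Request:
servo_tool([
  [[0,0,0,-0.011,-0.0102,0,-1],[0,0,0,-0.0099,-0.0113,0,-1],[0,0,0,-0.0087,-0.0122,0,-1],[0,0,0,-0.0075,-0.013,0,-1],[0,0,0,0,0,0,-1]],
])

```text
t: 17.92
tcp_pos: [0.5232, -0.0136, 0.0551]
tool_rot: [0.97, 0.243, -0.002, 0.001]
force: [-6.6, -18.3, 5.3]
finger_gap: 0.153
gripper_force: 31.9
```

Request:
servo_tool([
  [[0,0,0,-0.0061,-0.0137,0,-1],[0,0,0,-0.0047,-0.0142,0,-1],[0,0,0,-0.0015,-0.007,0,-1],[0,0,0,0,0,0,-1],[0,0,0,0,0,0,-1]],
])

```text
t: 18.33
tcp_pos: [0.4978, 0.0122, 0.055]
tool_rot: [0.97, 0.243, -0.001, 0.001]
force: [-5.2, -12.7, 6.0]
finger_gap: 0.152
gripper_force: 31.9
```

```bash
python3 -c "
from h import *
move((.4933,.0193,.052));print(manip.sense()['force'])"
```

```text
18.3333 tcp [0.4978 0.0122 0.055 ] tool shift [-0.0006 -0.0084  0.003 ] gap 0.15198726663521492
[ -5.23192457 -12.72489026   5.97511546]
```

Request:
servo_tool([
  [[0,0,0,-0.0015,-0.003,0,-1],[0,0,0,-0.001,-0.003,0,-1],[0,0,0,0,0,0,-1],[0,0,0,0,0,0,-1]],
])

```text
t: 18.67
tcp_pos: [0.4943, 0.0162, 0.055]
tool_rot: [0.97, 0.242, 0.0, 0.001]
force: [-3.8, -10.1, 4.8]
finger_gap: 0.151
gripper_force: 31.8
```

Request:
servo_tool([
  [[0,0,0,-0.0005,-0.002,0,-1],[0,0,0,0,0,0,-1],[0,0,0,0,0,0,-1]],
])

```text
t: 18.92
tcp_pos: [0.4936, 0.0171, 0.0551]
tool_rot: [0.97, 0.242, 0.001, 0.002]
force: [-2.0, -12.6, 3.6]
finger_gap: 0.153
gripper_force: 31.8
```

```bash
python3 -c "
from h import *
move((.4933,.0193,.055));f=manip.sense()['force'];print(f,'tang',f[:2]@[-.616,.788],'rad',f[:2]@[-.788,-.616])"
```

```text
18.9167 tcp [0.4936 0.0171 0.0551] tool shift [ 0.0007 -0.0021  0.0001] gap 0.15250151833172623
[ -1.95786312 -12.61116182   3.58783942] tang -8.731551836119463 rad 9.311271818280293
```

Motion is slowing and the tangential force is rising, so it's near the stop. I'll push a little further.

Request:
servo_tool([
  [[0,0,0,-0.0008,-0.002,0,-1],[0,0,0,0,0,0,-1],[0,0,0,0,0,0,-1]],
])

```text
t: 19.17
tcp_pos: [0.4932, 0.0175, 0.0551]
tool_rot: [0.97, 0.243, 0.002, 0.003]
force: [-1.9, -16.1, 1.9]
finger_gap: 0.153
gripper_force: 31.8
```

Request:
servo_tool([
  [[0,0,0,-0.0005,-0.002,0,-1],[0,0,0,0,0,0,-1],[0,0,0,0,0,0,-1]],
])

```text
t: 19.42
tcp_pos: [0.4929, 0.0179, 0.0551]
tool_rot: [0.97, 0.243, 0.003, 0.004]
force: [-1.2, -21.7, 0.6]
finger_gap: 0.152
gripper_force: 31.9
```

```bash
python3 -c "
from h import *
move((.4933,.0193,.055));f=manip.sense()['force'];print(f,'tang',f[:2]@[-.616,.788],'rad',f[:2]@[-.788,-.616])
im=manip.snapshot('side');v,u=200,260
cv2.imwrite('pics/s4.png',cv2.resize(im[130:270,190:350],None,fx=4.2,fy=4.2,interpolation=2))"
```

```text
19.4167 tcp [0.4929 0.0179 0.0551] tool shift [ 0.001  -0.001   0.0001] gap 0.15156159505728287
[ -1.18609827 -21.66908164   0.62421279] tang -16.34459979387245 rad 14.282799725559244
```

View pics/s4.png

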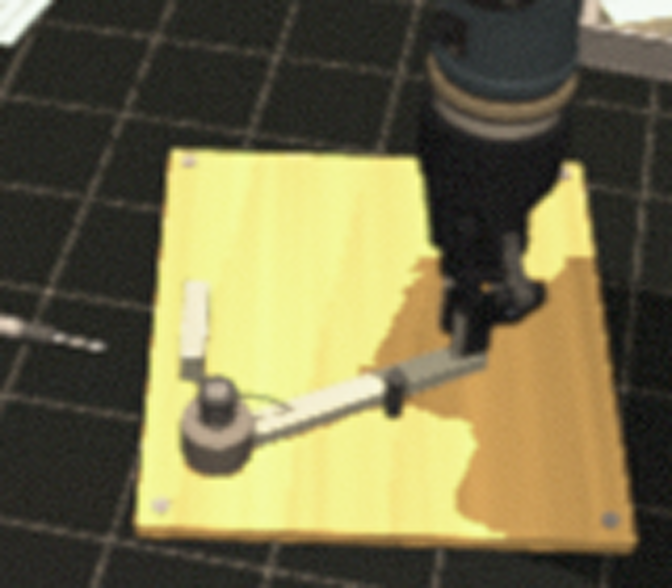

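The picture shows the arm lying against the stop post at (395,390). The tangential force is 16 N against a 4.5 N spring and the pose is steady, so contact is firm. I'll hold briefly and hand in.

Request:
servo_tool([
  [[0,0,0,0,0,0,-1],[0,0,0,0,0,0,-1],[0,0,0,0,0,0,-1],[0,0,0,0,0,0,-1]],
])

```text
t: 19.8
tcp_pos: [0.4929, 0.0179, 0.0551]
tool_rot: [0.97, 0.243, 0.003, 0.004]
force: [-1.0, -20.4, 0.3]
finger_gap: 0.152
gripper_force: 31.9
```

```bash
python3 -c "
from station import manip
print(manip.sense()['force'],manip.sign_off())"
```

```text
the job is handed in; nothing more can be done
[ -0.99390304 -20.43432668   0.30384533] None
```

The job is handed in at about 20 s: both caps are in the dish, the block is in the tray, and the sprung arm is held by its peg against the stop post; the jar, bowl and pin vise were never approached, though I took no separate final check of them.

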